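# Line up a cobalt line blend on the sample rail

## Robot

A 6-joint arm with a two-finger parallel gripper is mounted at the origin on a cart in front of the work surface, level with it; the furniture and walls round the work are solid. World frame = base frame: x ahead of the robot, y to its left, z up, the work surface at z = 0. Lengths are in m, angles in rad, forces in N, time in s.
With the tool pointing down it reaches from about 0.275 to 0.775 m from the base axis. Payload 14.6 kg.
Tool frame: the origin (TCP) lies between the finger pads; the fingertips stand 11 mm ahead of it and the grasp point (between the pads) lies 8 mm behind it; z points along the fingers, x is the direction in which the jaws open and shut, and the axes are right-handed (so a half turn about z gives the same grasp; the last joint's range is limited). The gripper opens to 85 mm and grips with 20 to 120 N. Pads are 22 mm wide; open, the fingers measure 114 mm over their backs; the gripper's body (76 mm by 85 mm) begins 54 mm behind the grasp point. The pads swing forward as they close: fully open they stand 13 mm farther back than shut.
Start: joints at [1.13, 0.263, -0.048, 1.259, 0, 1.415], TCP at [0.148, 0.504, 0.212] pointing down, gripper open.
Joint ranges: [-2.65, 2.65], [-0.89, 1.7], [-1.18, 1.37], [-2.13, 2.11], [-1.35, 1.29], [-3.14, 3.14]. Speed limits (rad/s): [1.89, 1.89, 2.57, 2.79, 3.14, 3.14].

## Interface

Orientations are given as a unit quaternion [x, y, z, w].
In Python, from station import ctrl gives the robot as it stands.
- The arm moves only by the shell command python3 -m crank 'ROWS' [OPENING]. ROWS is JSON, a list that holds one entry, the list of rows, each a list of 6 numbers: the shift along the tool's x, y, z in units of 300 mm (1.0 is 300 mm), then the turn, a rotation vector about the tool's x, y, z in units of 90 degrees (1.0 is 90 degrees). In form: [[[dx, dy, dz, wx, wy, wz], ...]]. A call has exactly 10 rows; each row is the pose to reach, as a shift and turn from the pose measured when the call began, along the tool's axes at that moment; what a row does not reach only later rows make up. A row lasts 1/8 s, in which the tool goes at most 62.5 mm and 10.7 degrees, less where a joint would pass 70% of its speed; a pose out of reach is approached as far as the arm can. A call with a number of a shift or a turn outside -1 to 1 is refused whole. A call with a gripper value outside its range is refused whole. OPENING is the opening, from 0 (shut) to 1 (fully open), set as the call begins (- or left out, the last holds). The fingers move at their own pace and stop on an object; the grip force is fixed at half the most. Time passes only in rows, so rows that repeat a pose let the fingers close, or fill a call up. It gives the time, the measured TCP pose, the force and the opening at its end, in the units of the state.
- ctrl.read_state(): the state, without advancing time (a new reading comes with each control period).
- ctrl.get_image(name): name is "scene" or "top" or "wrist"; returns a dict with "img" (480x640x3 uint8, red, green, blue), "range_z" (480x640 float32, m along the optical axis (not along the pixel's ray), 0 where there is no reading), "camera_matrix" (3x3 intrinsics, pixels), "R" (3x3) and "t" (3): a world point X has camera coordinates R X + t; the wrist camera has in their place "T_tool_cam" (4x4, takes a point from camera to tool coordinates, whose origin is the TCP and whose axes are the tool frame's). Camera axes: x right, y down, z forward; pixel columns grow to the right and rows downward; lengths in m; the calibration is good to about 2 mm. The wrist camera is an equidistant fisheye: a pixel r from the principal point sees the ray r / f radians off the axis. A picture is of the moment at which its call begins: read the wrist's pose just before it.
- ctrl.close_job(): hands the job in, once; it reports no verdict.
The state is a dict: "clock": time; "joint_pos": joint angles; "qvel": joint speeds; "joint_efforts": joint torques, N m; "ee_pos": TCP position; "eef_rot": TCP orientation; "contact_force": force on the tool from outside, world axes, zero at the start; "wrist_torque": the same for the moment, N m; "gripper_width": finger opening in m.
Only numpy, scipy, OpenCV 4.12 (cv2) and the standard library are available. Lean on these libraries where they do the work, as an engineer would, in place of code of your own. Each camera call takes 0.05 s, during which the arm holds its last target. There are 200 camera calls.

## Task

The four blue ceramic test bars have been sanded and are still held in the jig: lift the red ratchet pawl, slide the clamp bar right back and leave it back, then take the bars out. Lay each flat in its own pocket of the wooden sample rail, between the white bar and the almost black bar that lie in its end pockets, so that the row of six runs in order of shade from white through pale and deep blue to the darkest; leave the two end bars where they are.

Things in the scene. Friction and masses are not known exactly. Their poses are not given: they have to be found in the camera images.
- bar_pale: ceramic test bar, the palest blue of the four loose ones (sky blue), 22 wide x 64 long x 12 mm high, 35 g; origin at the centre of its underside, x along its length, z up; combed lines on top near +x (either way round is fine). At the start it lies in the jig, beside the other three in unknown order; take it across its width.
- bar_light: ceramic test bar, light blue, second lightest of the four, 22 wide x 64 long x 12 mm high, 35 g; origin at the centre of its underside, x along its length, z up; combed lines on top near +x (either way round is fine). At the start it lies in the jig, beside the other three in unknown order; take it across its width.
- bar_mid: ceramic test bar, strong mid blue, second darkest of the four, 22 wide x 64 long x 12 mm high, 35 g; origin at the centre of its underside, x along its length, z up; combed lines on top near +x (either way round is fine). At the start it lies in the jig, beside the other three in unknown order; take it across its width.
- bar_deep: ceramic test bar, deep navy blue, darkest of the four, 22 wide x 64 long x 12 mm high, 35 g; origin at the centre of its underside, x along its length, z up; combed lines on top near +x (either way round is fine). At the start it lies in the jig, beside the other three in unknown order; take it across its width.
- bar_white: white ceramic test bar, loose, 22 wide x 64 long x 12 mm high, 35 g; origin at the centre of its underside, x along its length, z up; combed lines on top near +x (either way round is fine). It lies in one end pocket of the rail, at either end, and stays there.
- bar_darkest: almost black ceramic test bar, loose, 22 wide x 64 long x 12 mm high, 35 g; origin at the centre of its underside, x along its length, z up; combed lines on top near +x (either way round is fine). It lies in the other end pocket of the rail and stays there.
- rail: fixed light wooden sample rail 92 x 290 mm (x, y); origin under its centre, at table height. Six grey felt pockets in a row: centres x = 0, y = -120, -72, -24, 24, 72, 120 mm in its frame; each 80 (x) by 38 mm (y), floor 7 mm above the table, dividers 2.5 mm and rim 4 mm above that floor. End pockets taken, the four inner ones empty.
- jig: fixed plywood sanding jig, 12 mm thick, x -98..54, y +-100 mm, tongue to x = -158; origin under the row of bars at table height, +x to the fence. Bars lie on it along x at x = 0, y = -72, -24, 24, 72 mm (+-3), 26 mm apart. Fence x 35..52, 30 mm high; clamp bar at the near ends x -54..-24 (shut), 31.5 mm high; toothed strip on tongue 19.5 mm high; side guides y +-95, x -96..-30, 26 mm high.
- clamp_bar (a joint): travel (m) of the grey clamp bar along the jig's -x: 0 shut (start), 0.035 fully back. Its nose overhangs the bars' near ends by 8 mm, 2 mm above them, so they cannot be lifted while it is shut; from 0.022 on they lift straight up. Slides with about 2 N friction plus 15 N per m/s and stays put; locked while the pawl is in the teeth.
- pawl (a joint): rad: 0 down (start), 1.0 fully up, clear from 0.25, stays where left (about 1 N at tab). Steel lever hinged on the clamp bar: axis along jig y at x = -61 mm (less the travel), 36 mm high; points to -x. Red upright tab at its end, centre 55 mm from the axis and 11 mm above it (x -116, y 0, z 47 mm in the jig), 12.5 wide (y), 8 thick, 22 high. Pinch its width, lift in arc, pull the bar by it.
Not all that is in view belongs to the job. What is shaped like the bar_deep but green or pink is not meant.

How it is judged:
On the way:
1. with the pawl lifted, the clamp bar is slid back (25 mm or more) while all four bars still lie in the jig (value of joint clamp_bar above 0.025 m and horizontal distance between each of bar_pale, bar_light, bar_mid, bar_deep and jig below 0.11 m), for 0.2 s.
At the end, for the whole second after the job is handed in: Each blue bar lies flat, at rest, in its own inner pocket (centre within 11 mm along and across the rail, turned under 0.3 rad, either way round), palest next to the white bar, then light, mid, deep. The two end bars lie flat within 15 mm of where they were; the clamp bar is 22 mm back or more (((y of bar_white in the frame of rail above 0.08 m and y of bar_pale in the frame of rail between 0.061 and 0.083 m and y of bar_light in the frame of rail between 0.013 and 0.035 m and y of bar_mid in the frame of rail between -0.035 and -0.013 m and y of bar_deep in the frame of rail between -0.083 and -0.061 m) or (y of bar_white in the frame of rail below -0.08 m and y of bar_pale in the frame of rail between -0.083 and -0.061 m and y of bar_light in the frame of rail between -0.035 and -0.013 m and y of bar_mid in the frame of rail between 0.013 and 0.035 m and y of bar_deep in the frame of rail between 0.061 and 0.083 m)) and x of bar_pale in the frame of rail between -0.011 and 0.011 m and z of bar_pale in the frame of rail between 0.004 and 0.0095 m and angle between each of bar_pale, bar_light, bar_mid, bar_deep, bar_white, bar_darkest's own z axis and vertical below 0.06 rad and angle between the x axis of each of bar_pale, bar_light, bar_mid, bar_deep and the x axis of rail, either way round below 0.3 rad and linear speed of each of bar_pale, bar_light, bar_mid, bar_deep below 0.02 m/s and x of bar_light in the frame of rail between -0.011 and 0.011 m and z of bar_light in the frame of rail between 0.004 and 0.0095 m and x of bar_mid in the frame of rail between -0.011 and 0.011 m and z of bar_mid in the frame of rail between 0.004 and 0.0095 m and x of bar_deep in the frame of rail between -0.011 and 0.011 m and z of bar_deep in the frame of rail between 0.004 and 0.0095 m and distance of each of bar_white, bar_darkest from where it was at the start of the episode below 0.015 m and value of joint clamp_bar above 0.022 m); the robot touches nothing.
It fails at once if the white end bar is pushed out of its place (25 mm or more) (distance of bar_white from where it was at the start of the episode above 0.025 m).
It fails at once if the almost black end bar is pushed out of its place (25 mm or more) (distance of bar_darkest from where it was at the start of the episode above 0.025 m).
It also fails if it takes over 104 s, if anything falls off the work surface, if the arm or the gripper's body presses on something with over 40 N, if the wrist force passes 120 N, or if a joint passes its speed limit or range.

## Working session

There is one attempt and no reset: what is moved stays moved. The work goes in short steps, Python scripts to look and compute and a shell command to move; the robot and the scene stay as the last step left them, time stands still between calls to the robot, and variables do not carry over. Pictures are saved under pics/ and viewed, and the job is handed in when it is done.

```bash
ls; mkdir -p pics; cat > h.py <<'E'
import numpy as np, cv2
from station import ctrl
def shot(n,f):
    d=ctrl.get_image(n); cv2.imwrite('pics/'+f,d['img'][:,:,::-1]); return d
def world(d,u,v):
    K=d['camera_matrix'];z=d['range_z'][int(v),int(u)]
    c=np.array([(u-K[0,2])*z/K[0,0],(v-K[1,2])*z/K[1,1],z]); return d['R'].T@(c-d['t'])
E
python3 - <<'E'
from h import *
import pickle
s=ctrl.read_state();print(s)
for n in('top','scene'):
    d=shot(n,n+'0.png');pickle.dump(d,open(n+'0.pkl','wb'));print(d['camera_matrix'],d['R'],d['t'])
E
```

```text
pics
{'clock': 0.0, 'joint_pos': array([ 1.12968935e+00,  2.63558926e-01, -4.89514933e-02,  1.25938329e+00,
       -7.31190530e-06,  1.41550072e+00]), 'qvel': array([-0.00081467,  0.00059605, -0.00178521,  0.00072226, -0.00151646,
        0.00123533]), 'joint_efforts': array([-2.36348780e-03, -6.37625456e+01,  3.84577596e+01,  1.35605721e-02,
       -2.23772531e-04, -1.62563243e-06]), 'ee_pos': array([0.14789419, 0.50343163, 0.2111011 ]), 'eef_rot': array([ 8.00604647e-01,  5.99192705e-01, -4.83140560e-04,  2.60101769e-04]), 'contact_force': array([-0.44745588, -0.40583118,  0.3130257 ]), 'wrist_torque': array([ 0.03437033, -0.01579487, -0.0055826 ]), 'gripper_width': 0.08537062580644464}
[[472.20687555   0.         321.21418121]
 [  0.         472.20687555 242.18980197]
 [  0.           0.           1.        ]] [[ 0.02835857 -0.99959094 -0.00370602]
 [-0.9989163  -0.02820216 -0.0370251 ]
 [ 0.03690544  0.00475199 -0.99930746]] [0.23604485 0.46791248 0.89891281]
[[437.68582389   0.         320.5543795 ]
 [  0.         437.68582389 244.72004879]
 [  0.           0.           1.        ]] [[ 0.8445689  -0.53541635 -0.00571827]
 [-0.2228954  -0.34184628 -0.91293963]
 [ 0.48684803  0.77231499 -0.40805458]] [-0.27422214  0.24582803  0.48539117]
```

View pics/top0.png

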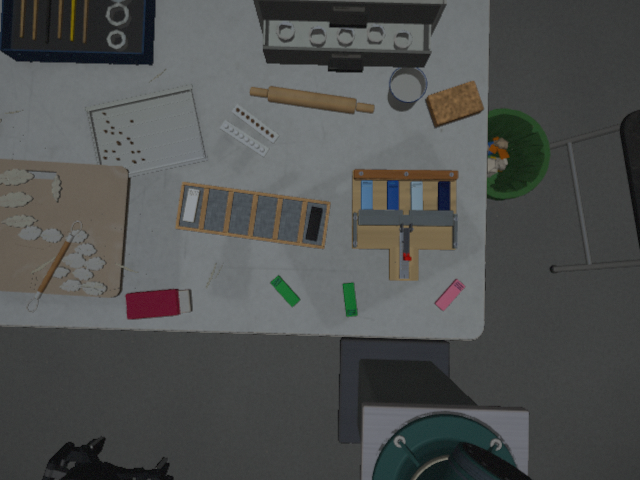

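View pics/scene0.png

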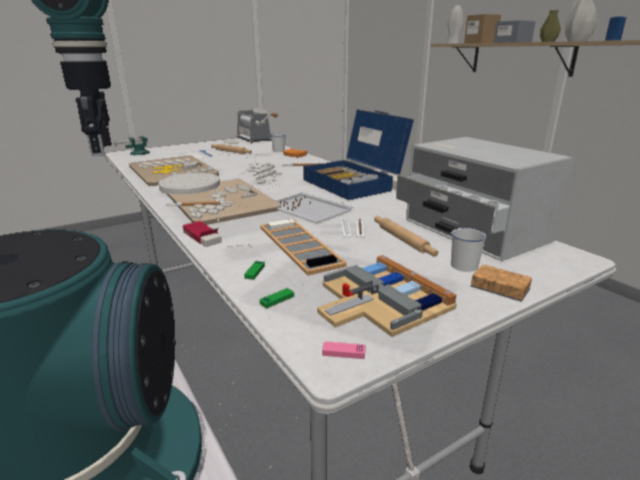

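Top view: the jig is at about (405,225), with the fence at the top, the bars at (366,195), (392,195), (418,195), (444,195) and the red tab at (407,258). The rail runs from the white bar (190,205) to the black one (315,224). The green bars (285,290), (350,299) and the pink bar (450,294) are distractors. Next: a close crop and measurements.

```bash
python3 - <<'E'
from h import *
import pickle
d=pickle.load(open('top0.pkl','rb'));im=d['img']
c=np.hstack([cv2.resize(im[160:290,340:480],None,fx=3,fy=3,interpolation=cv2.INTER_CUBIC),cv2.resize(im[160:290,170:340],None,fx=2,fy=3,interpolation=cv2.INTER_CUBIC)])
cv2.imwrite('pics/crop.png',c[:,:,::-1])
K=d['camera_matrix']
def hit(u,v,h):
    r=d['R'].T@np.array([(u-K[0,2])/K[0,0],(v-K[1,2])/K[1,1],1]);o=-d['R'].T@d['t'];return o+r*(h-o[2])/r[2]
hsv=cv2.cvtColor(im,cv2.COLOR_RGB2HSV)
def blobs(m,h,box):
    M=np.zeros(m.shape,np.uint8);u0,u1,v0,v1=box;M[v0:v1,u0:u1]=m[v0:v1,u0:u1]*255
    cs,_=cv2.findContours(M,cv2.RETR_EXTERNAL,cv2.CHAIN_APPROX_NONE)
    for k in cs:
        if cv2.contourArea(k)<12: continue
        pts=np.array([hit(*p,h) for p in k[:,0]])[:,:2].astype(np.float32)*1000
        r=cv2.minAreaRect(pts);mm=np.zeros(m.shape,np.uint8);cv2.drawContours(mm,[k],-1,1,-1)
        print(np.round(r[0],1),np.round(r[1],1),round(r[2],1),'rgb',im[mm>0].mean(0).round(),'px',k[:,0].mean(0).round(), 'z',np.round(world(d,*k[:,0].mean(0))[2],4))
H,S,V=[hsv[...,i].astype(int) for i in range(3)]
print('blue');blobs((H>90)&(H<130)&(S>70),.024,(350,460,178,212))
print('red');blobs(((H<6)|(H>174))&(S>150),.055,(390,425,240,275))
print('white');blobs((V>140)&(S<60),.019,(181,200,186,226))
print('black');blobs((V<50),.019,(300,327,200,245))
print('wood rail');blobs((S>70)&(H<30)&(V>60),.011,(170,335,178,255))
print('jig');blobs((S>60)&(H<30)&(V>60)|(V<0),.012,(345,465,160,285))
E
```

```text
blue
[555.6  19.8] [55.2 20.9] 1.1 rgb [17. 24. 49.] px [443. 196.] z 0.0262
[554.9 116.5] [55.4 20.9] 1.3 rgb [ 28.  55. 102.] px [392. 195.] z 0.0222
[553.5 165.8] [55.3 20.9] 1.4 rgb [ 71. 104. 135.] px [366. 195.] z 0.0244
red
[437.7  92.9] [12.8 12.7] 1.6 rgb [117.  23.  19.] px [406. 256.] z 0.0389
white
[525.3 500.7] [18. 60.] 80.9 rgb [142. 147. 151.] px [191. 203.] z 0.0188
black
[496.2 264.2] [21.3 62.9] 80.4 rgb [26. 27. 28.] px [314. 223.] z 0.0211
wood rail
[509.9 383. ] [288.6  91.2] 83.8 rgb [87. 84. 78.] px [252. 215.] z 0.0082
jig
[447.9  89.8] [189.2 110.4] 87.3 rgb [115.  99.  73.] px [403. 248.] z 0.016
[561.   91.7] [ 90.9 202.1] 1.5 rgb [106.  87.  61.] px [403. 190.] z 0.0105
```

View pics/crop.png

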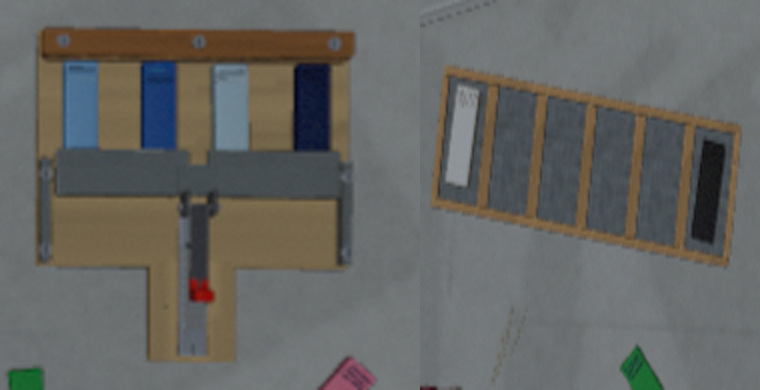

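Pale is at (418,195), light at (366,195), mid at (392,195) and deep at (444,195), so in jig y: light +72, mid +24, pale −24, deep −72. The white bar is at the rail's +y end. The jig origin is about (0.551, 0.093) with yaw 1.2°. The rail is at (0.510, 0.383) with yaw −6.6°. Sizes and heights agree with the data.

```bash
cat >> h.py <<'E'
from scipy.spatial.transform import Rotation as Ro
JO=np.array([.551,.0927]);JY=np.radians(1.2);RO=np.array([.510,.383]);RY=np.radians(-6.6)
def fr(o,a,x,y): return o+np.array([np.cos(a)*x-np.sin(a)*y,np.sin(a)*x+np.cos(a)*y])
def jig(x,y): return fr(JO,JY,x,y)
def rail(x,y): return fr(RO,RY,x,y)
def go(xy,z,yaw,tilt=0,s=None):
    "units of a row to tool down at xy,z; jaws along frame y of yaw"
    s=s or ctrl.read_state();R=Ro.from_quat(s['eef_rot']);a=yaw+np.pi/2
    T=Ro.from_euler('z',yaw)*Ro.from_euler('y',tilt)*Ro.from_matrix(np.array([[0,1,0],[1,0,0],[0,0,-1]]).T)
    d=R.inv().apply(np.r_[xy,z]-s['ee_pos'])/.3; w=(R.inv()*T).as_rotvec()/(np.pi/2)
    print('go',np.round(np.r_[xy,z],4),'row',np.round(d,4),np.round(w,4))
E
python3 -c "
from h import *
go(jig(-116,0)*0+jig(-.116,0),.15,JY)"
```

```text
go [0.435  0.0903 0.15  ] row [-1.0514  1.3066  0.2047] [-0.0002  0.0006 -0.1953]
```

```bash
python3 -m crank '[[[-0.1,0.13,0,0,0,0],[-0.2,0.26,0,0,0,-0.1],[-0.3,0.39,0,0,0,-0.195],[-0.4,0.52,0.05,0,0,-0.195],[-0.5,0.65,0.1,0,0,-0.195],[-0.6,0.78,0.15,0,0,-0.195],[-0.7,0.9,0.2,0,0,-0.195],[-0.78,0.99,0.2,0,0,-0.195],[-0.85,1,0.2,0,0,-0.195],[-0.9,1,0.2,0,0,-0.195]]]' 0.4; python3 -c "
from h import *
go(jig(-.116,0),.14,JY)"
```

```text
clock: 1.35
ee_pos: [0.3593, 0.1589, 0.1512]
eef_rot: [0.7, 0.714, -0.001, -0.0]
contact_force: [0.2, 1.3, 0.5]
gripper_width: 0.034
go [0.435  0.0903 0.14  ] row [-0.2336  0.2479  0.0372] [-0.0007  0.0006 -0.0009]
```

```bash
python3 -m crank '[[[-0.1,0.1,0.03,0,0,0],[-0.18,0.2,0.037,0,0,0],[-0.234,0.248,0.037,0,0,0],[-0.234,0.248,0.037,0,0,0],[-0.234,0.248,0.037,0,0,0],[-0.234,0.248,0.037,0,0,0],[-0.234,0.248,0.037,0,0,0],[-0.234,0.248,0.037,0,0,0],[-0.234,0.248,0.037,0,0,0],[-0.234,0.248,0.037,0,0,0]]]'; python3 - <<'E'
from h import *
s=ctrl.read_state();d=shot('wrist','w1.png');print(s['ee_pos'],s['eef_rot']);print(d['camera_matrix'],d['T_tool_cam'])
E
```

```text
clock: 2.6
ee_pos: [0.4351, 0.0902, 0.1401]
eef_rot: [0.7, 0.714, -0.001, 0.0]
contact_force: [-0.1, -1.0, -0.4]
gripper_width: 0.0345
[0.43510171 0.09015056 0.14009581] [ 7.00146821e-01  7.13998603e-01 -6.51087328e-04  1.86413779e-05]
[[371.64829954   0.         324.36466148]
 [  0.         371.64829954 238.64699203]
 [  0.           0.           1.        ]] [[ 9.99999766e-01  3.70586280e-04  5.75603222e-04 -8.64863738e-04]
 [-5.20717271e-04  9.57592168e-01  2.88126653e-01 -7.41455542e-02]
 [-4.44417353e-04 -2.88126885e-01  9.57592137e-01 -1.62134289e-01]
 [ 0.00000000e+00  0.00000000e+00  0.00000000e+00  1.00000000e+00]]
```

View pics/w1.png

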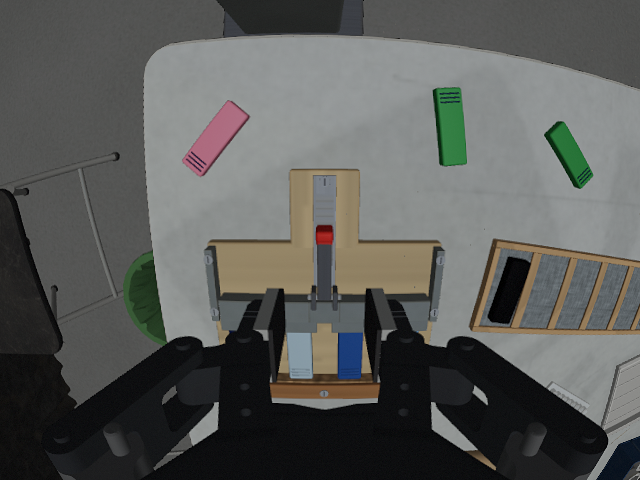

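The wrist view shows the red tab at (324,234), midway between the fingers (about 275 and 372). Measuring it along with the jig edges and the visible bars.

```bash
cat >> h.py <<'E'
def wray(d,s,u,v,h=None):
    K=d['camera_matrix'];p=np.array([u-K[0,2],v-K[1,2]])/K[0,0];th=np.hypot(*p)
    r=np.r_[p/max(th,1e-9)*np.sin(th),np.cos(th)]
    R=Ro.from_quat(s['eef_rot']).as_matrix();T=d['T_tool_cam']
    o=R@T[:3,3]+s['ee_pos']; D=R@T[:3,:3]@r
    if h is None: return o+D*d['range_z'][int(v),int(u)]/r[2]
    return o+D*(h-o[2])/D[2]
def wblob(d,s,m,h,mina=30):
    cs,_=cv2.findContours(m.astype(np.uint8),cv2.RETR_EXTERNAL,cv2.CHAIN_APPROX_NONE)
    for k in cs:
        if cv2.contourArea(k)<mina: continue
        p=np.array([wray(d,s,*q,h)[:2] for q in k[:,0]]).astype(np.float32)*1000
        r=cv2.minAreaRect(p);print('px',k[:,0].mean(0).round(),'c',np.round(r[0],1),'size',np.round(r[1],1),round(r[2],1))
E
python3 - <<'E'
from h import *
s=ctrl.read_state();d=ctrl.get_image('wrist');im=d['img'];hs=cv2.cvtColor(im,cv2.COLOR_RGB2HSV).astype(int);H,S,V=hs[...,0],hs[...,1],hs[...,2]
m=((H<6)|(H>174))&(S>150);m[:200]=0;m[260:]=0;m[:,:300]=0;m[:,345:]=0
wblob(d,s,m,.058);print('top of tab',wray(d,s,324,230))
for v in range(222,250,3):print(v,wray(d,s,324,v).round(4))
for p in[(205,243),(443,243),(291,170),(359,170)]:print(p,wray(d,s,*p,.012).round(4))
E
```

```text
px [324. 235.] c [431.4  89. ] size [13.5 11. ] 1.2
top of tab [0.42957225 0.08896443 0.0529492 ]
222 [0.4326 0.089  0.0183]
225 [0.4301 0.089  0.0371]
228 [0.4297 0.089  0.0472]
231 [0.4296 0.089  0.0555]
234 [0.4314 0.089  0.0568]
237 [0.4335 0.089  0.0568]
240 [0.4357 0.0891 0.0566]
243 [0.443  0.0892 0.0402]
246 [0.4456 0.0893 0.0396]
249 [0.4474 0.0893 0.041 ]
(205, 243) [ 0.454  -0.0115  0.012 ]
(443, 243) [0.4499 0.1901 0.012 ]
(291, 170) [0.3925 0.0623 0.012 ]
(359, 170) [0.3915 0.1156 0.012 ]
```

```bash
sed -i 's/JO=np.array(\[.551,.0927\])/JO=np.array([.550,.0914])/' h.py; python3 -c "
from h import *
go(jig(-.116,0),.05,JY)"
```

```text
go [0.434 0.089 0.05 ] row [-0.0035 -0.0033  0.3002] [-0.0007  0.0006 -0.0009]
```

```bash
python3 -m crank '[[[-0.003,-0.003,0.1,0,0,0],[-0.003,-0.003,0.2,0,0,0],[-0.003,-0.003,0.27,0,0,0],[-0.003,-0.003,0.3,0,0,0],[-0.003,-0.003,0.3,0,0,0],[-0.003,-0.003,0.3,0,0,0],[-0.003,-0.003,0.3,0,0,0],[-0.003,-0.003,0.3,0,0,0],[-0.003,-0.003,0.3,0,0,0],[-0.003,-0.003,0.3,0,0,0]]]' 0.4;  python3 -m crank '[[[0,0,0,0,0,0],[0,0,0,0,0,0],[0,0,0,0,0,0],[0,0,0,0,0,0],[0,0,0,0,0,0],[0,0,0,0,0,0],[0,0,0,0,0,0],[0,0,0,0,0,0],[0,0,0,0,0,0],[0,0,0,0,0,0]]]' 0
```

```text
clock: 3.95
ee_pos: [0.4341, 0.0891, 0.0501]
eef_rot: [0.7, 0.714, -0.001, 0.0]
contact_force: [0.2, 0.6, 0.1]
gripper_width: 0.0342
clock: 5.2
ee_pos: [0.4341, 0.0891, 0.0501]
eef_rot: [0.7, 0.714, -0.001, -0.0]
contact_force: [-0.3, 0.3, -1.3]
gripper_width: -0.0005
```

```bash
python3 - <<'E'
from h import *
a=shot('wrist','w2.png');d=shot('scene','s2.png')
cv2.imwrite('pics/c2.png',np.hstack([cv2.resize(d['img'][220:340,290:440],(450,360)),cv2.resize(a['img'][180:380,240:400],(290,360))])[:,:,::-1])
E
```

```text
(no output)
```

View pics/c2.png

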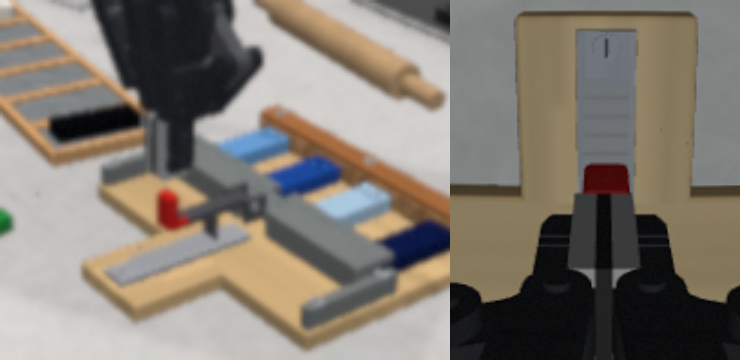

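The crop shows the shut fingers beside or above the tab rather than on it (tab at crop (168,205), tips at (180,170)). Measuring the actual offset.

```bash
python3 - <<'E'
from h import *
s=ctrl.read_state();d=ctrl.get_image('scene');a=ctrl.get_image('wrist')
def proj(X):
    c=d['R']@X+d['t'];q=d['camera_matrix']@c;return q[:2]/q[2]
print('tcp px',proj(s['ee_pos']),'tip',proj(s['ee_pos']-[0,0,.011]),'tab',proj(np.array([.434,.089,.047])))
print('tip pt',world(d,350,275),world(d,350,272),'tab',world(d,345,288),world(d,347,285))
print('wrist tab',[wray(a,s,324,v).round(4) for v in range(262,300,3)])
t=ctrl.get_image('top');hs=cv2.cvtColor(t['img'],cv2.COLOR_RGB2HSV).astype(int)
cv2.imwrite('pics/t2.png',cv2.resize(t['img'][160:290,340:480],None,fx=4,fy=4)[:,:,::-1])
c=t['R']@s['ee_pos']+t['t'];q=t['camera_matrix']@c;print(q[:2]/q[2])
E
```

```text
tcp px [346.64449649 287.51552782] tip [346.52499707 293.12288351] tab [346.5958832  289.15426176]
tip pt [0.43246583 0.07820277 0.07954639] [0.43327574 0.07949938 0.08433603] tab [0.42746804 0.08466243 0.05336315] [0.43197941 0.08532636 0.05744193]
wrist tab [array([0.432 , 0.0881, 0.0181]), array([0.4336, 0.0881, 0.0184]), array([0.4357, 0.0882, 0.0177]), array([0.4296, 0.0881, 0.0376]), array([0.4296, 0.0881, 0.0417]), array([0.4299, 0.0881, 0.0448]), array([0.4297, 0.0881, 0.049 ]), array([0.4296, 0.0881, 0.0528]), array([0.43  , 0.0881, 0.0554]), array([0.4222, 0.088 , 0.0758]), array([0.4224, 0.088 , 0.0783]), array([0.4224, 0.088 , 0.0811]), array([0.4222, 0.088 , 0.0841])]
[408.03441296 258.50785726]
```

View pics/w2.png

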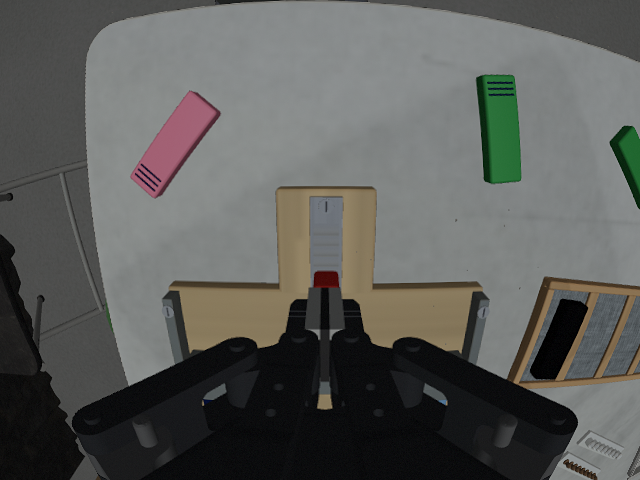

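```bash
python3 - <<'E'
from h import *
s=ctrl.read_state();a=ctrl.get_image('wrist')
for u in (316,332):
  print(u,[tuple(np.r_[v,wray(a,s,u,v)[[0,1,2]].round(4)]) for v in range(284,300,2)])
E
python3 -m crank '[[[0,0,0,0,0,0],[0,0,0,0,0,0],[0,0,0,0,0,0],[0,0,0,0,0,0],[0,0,0,0,0,0],[0,0,0,0,0,0],[0,0,0,0,0,0],[0,0,0,0,0,0],[0,0,0,0,0,0],[0,0,0,0,0,0]]]' 0.4
python3 - <<'E'
from h import *
s=ctrl.read_state();a=shot('wrist','w3.png');d=shot('scene','s3.png')
cv2.imwrite('pics/c3.png',np.hstack([cv2.resize(d['img'][220:340,290:440],(450,360)),cv2.resize(a['img'][240:400,240:400],(360,360))[:,:340]])[:,:,::-1])
R=Ro.from_quat(s['eef_rot']).as_matrix()
pts=np.array([np.r_[u,v,R.T@(wray(a,s,u,v)-s['ee_pos'])] for u in range(240,410,4) for v in range(250,420,2)])
m=(abs(pts[:,2])<.04)&(abs(pts[:,3])<.03)&(pts[:,4]<.02)&(pts[:,4]>-.06)
P=pts[m];P=P[np.argsort(-P[:,4])][:40:3];print(P.round(4))
E
```

```text
316 [(np.float64(284.0), np.float64(0.4306), np.float64(0.0844), np.float64(0.052)), (np.float64(286.0), np.float64(0.4298), np.float64(0.0844), np.float64(0.056)), (np.float64(288.0), np.float64(0.4224), np.float64(0.0848), np.float64(0.0745)), (np.float64(290.0), np.float64(0.4222), np.float64(0.0848), np.float64(0.0769)), (np.float64(292.0), np.float64(0.4224), np.float64(0.0848), np.float64(0.0784)), (np.float64(294.0), np.float64(0.4232), np.float64(0.0848), np.float64(0.0786)), (np.float64(296.0), np.float64(0.4231), np.float64(0.0849), np.float64(0.0806)), (np.float64(298.0), np.float64(0.4225), np.float64(0.0849), np.float64(0.0837))]
332 [(np.float64(284.0), np.float64(0.4293), np.float64(0.0918), np.float64(0.0545)), (np.float64(286.0), np.float64(0.4297), np.float64(0.0918), np.float64(0.0558)), (np.float64(288.0), np.float64(0.4221), np.float64(0.0912), np.float64(0.0749)), (np.float64(290.0), np.float64(0.4227), np.float64(0.0912), np.float64(0.0755)), (np.float64(292.0), np.float64(0.4218), np.float64(0.0911), np.float64(0.0795)), (np.float64(294.0), np.float64(0.4226),
[... 381 characters left out ...]
 1.29e-02]
 [ 3.32e+02  2.72e+02  3.10e-03 -4.00e-03  1.25e-02]
 [ 3.16e+02  2.72e+02 -5.00e-03 -4.20e-03  1.19e-02]
 [ 3.32e+02  3.24e+02  3.30e-03  2.58e-02  1.17e-02]
 [ 3.36e+02  3.14e+02  5.40e-03  1.96e-02  1.15e-02]
 [ 3.16e+02  3.20e+02 -5.20e-03  2.32e-02  1.14e-02]
 [ 3.24e+02  3.10e+02 -9.00e-04  1.71e-02  1.12e-02]
 [ 3.24e+02  3.26e+02 -9.00e-04  2.66e-02  1.09e-02]
 [ 3.28e+02  3.20e+02  1.20e-03  2.29e-02  1.08e-02]
 [ 3.24e+02  3.12e+02 -9.00e-04  1.80e-02  1.08e-02]
 [ 3.36e+02  3.06e+02  5.30e-03  1.44e-02  1.07e-02]
 [ 3.20e+02  3.30e+02 -3.10e-03  2.90e-02  1.06e-02]
 [ 3.36e+02  3.12e+02  5.30e-03  1.79e-02  1.06e-02]
 [ 3.36e+02  3.02e+02  5.30e-03  1.20e-02  1.04e-02]]
```

View pics/c3.png

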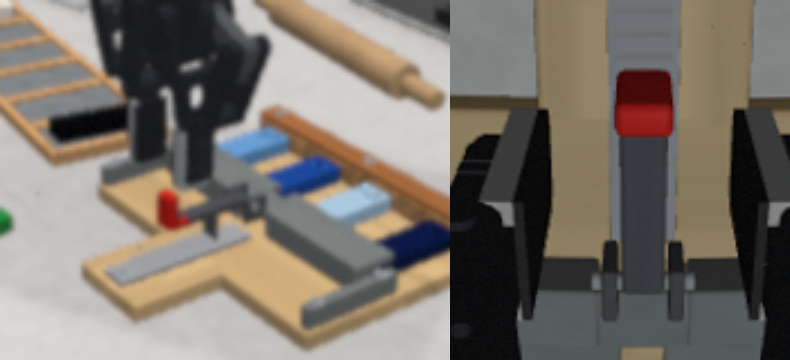

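Confirmed from two cameras: the fingertips end about 24 mm behind the reported TCP, not 11 mm ahead of it as given. I'll use the measured value (tip z ≈ TCP z + 0.0245). Laterally the fingers straddle the tab evenly, so I'll lower 35 mm and grip.

```bash
python3 -m crank '[[[0,0,0.05,0,0,0],[0,0,0.09,0,0,0],[0,0,0.115,0,0,0],[0,0,0.115,0,0,0],[0,0,0.115,0,0,0],[0,0,0.115,0,0,0],[0,0,0.115,0,0,0],[0,0,0.115,0,0,0],[0,0,0.115,0,0,0],[0,0,0.115,0,0,0]]]' 0.4;  python3 -m crank '[[[0,0,0,0,0,0],[0,0,0,0,0,0],[0,0,0,0,0,0],[0,0,0,0,0,0],[0,0,0,0,0,0],[0,0,0,0,0,0],[0,0,0,0,0,0],[0,0,0,0,0,0],[0,0,0,0,0,0],[0,0,0,0,0,0]]]' 0
python3 - <<'E'
from h import *
off=.047-ctrl.read_state()['ee_pos'][2]
r=np.hypot(55,11)/1e3;a0=np.arctan2(11,55)
for th,back in[(.13,0),(.26,0),(.4,0),(.4,.015),(.4,.034)]:
    x=-.061-r*np.cos(a0+th)-back;z=.036+r*np.sin(a0+th)
    go(jig(x-off*np.sin(th),0),z-off*np.cos(th),JY,th)
E
```

```text
clock: 8.1
ee_pos: [0.4341, 0.0891, 0.0156]
eef_rot: [0.7, 0.714, -0.001, 0.0]
contact_force: [0.1, -0.5, 0.6]
gripper_width: 0.034
clock: 9.35
ee_pos: [0.434, 0.0895, 0.0156]
eef_rot: [0.7, 0.714, -0.0, -0.0]
contact_force: [-0.3, 5.7, 1.3]
gripper_width: 0.011
go [0.4318 0.0889 0.0229] row [-0.0018 -0.0072 -0.0243] [ 0.0821 -0.0001 -0.0007]
go [0.4306 0.0889 0.0304] row [-0.0018 -0.0113 -0.0494] [ 1.648e-01 -1.000e-04 -7.000e-04]
go [0.4304 0.0889 0.0386] row [-0.0018 -0.012  -0.0767] [ 2.54e-01 -2.00e-04 -7.00e-04]
go [0.4154 0.0886 0.0386] row [-0.0019 -0.062  -0.0767] [ 2.54e-01 -2.00e-04 -7.00e-04]
go [0.3964 0.0882 0.0386] row [-0.0019 -0.1254 -0.0766] [ 2.54e-01 -2.00e-04 -7.00e-04]
```

```bash
python3 -m crank '[[[0,-0.007,-0.024,0.082,0,0],[0,-0.011,-0.049,0.165,0,0],[0,-0.012,-0.077,0.254,0,0],[0,-0.012,-0.077,0.254,0,0],[0,-0.012,-0.077,0.254,0,0],[0,-0.04,-0.077,0.254,0,0],[0,-0.065,-0.077,0.254,0,0],[0,-0.09,-0.077,0.254,0,0],[0,-0.122,-0.077,0.254,0,0],[0,-0.122,-0.077,0.254,0,0]]]' 0
python3 - <<'E'
from h import *
d=shot('scene','s4.png');t=shot('top','t4.png')
cv2.imwrite('pics/c4.png',np.hstack([cv2.resize(d['img'][220:340,290:440],(450,360)),cv2.resize(t['img'][160:290,350:470],(330,360))])[:,:,::-1])
E
```

```text
clock: 10.6
ee_pos: [0.3959, 0.0889, 0.039]
eef_rot: [0.686, 0.7, -0.142, -0.14]
contact_force: [-2.0, 3.3, 1.5]
gripper_width: 0.011
```

View pics/c4.png

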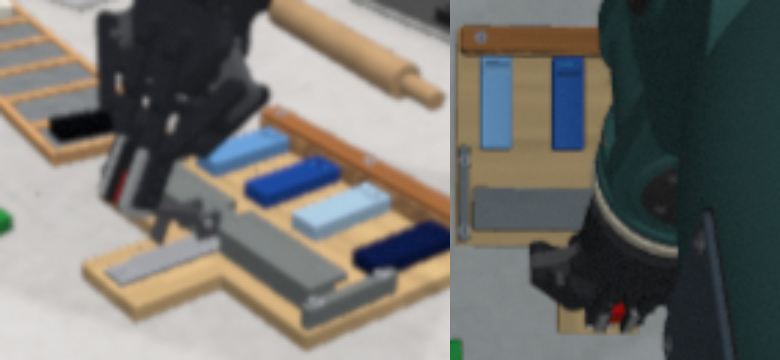

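The pawl is up, the clamp bar is back, and all four bars are free. Releasing and backing out along the tool axis.

```bash
python3 -m crank '[[[0,0,0,0,0,0],[0,0,0,0,0,0],[0,0,0,0,0,0],[0,0,0,0,0,0],[0,0,-0.1,0,0,0],[0,0,-0.2,0,0,0],[0,0,-0.33,0,0,0],[0,0,-0.36,-0.1,0,0],[0,0,-0.36,-0.2,0,0],[0,0,-0.36,-0.254,0,0]]]' 0.4
python3 - <<'E'
from h import *
go(jig(0,-.024),.10,JY)
E
```

```text
clock: 11.95
ee_pos: [0.4383, 0.0897, 0.1391]
eef_rot: [0.7, 0.714, 0.001, 0.001]
contact_force: [-0.2, 0.2, 0.3]
gripper_width: 0.0343
go [0.5505 0.0674 0.1   ] row [-0.0818  0.372   0.1313] [ 0.0018 -0.0001 -0.0006]
```

```bash
python3 -m crank '[[[-0.02,0.1,0,0,0,0],[-0.04,0.2,0,0,0,0],[-0.06,0.3,0.05,0,0,0],[-0.08,0.372,0.1,0.002,0,0],[-0.082,0.372,0.131,0.002,0,0],[-0.082,0.372,0.131,0.002,0,0],[-0.082,0.372,0.131,0.002,0,0],[-0.082,0.372,0.131,0.002,0,0],[-0.082,0.372,0.131,0.002,0,0],[-0.082,0.372,0.131,0.002,0,0]]]' 0.4
python3 - <<'E'
from h import *
s=ctrl.read_state();print(s['ee_pos']);d=shot('wrist','w5.png')
for v in(260,300,330,360):
  print(v,[(u,*wray(d,s,u,v).round(3)) for u in range(290,362,6)])
E
```

```text
clock: 13.2
ee_pos: [0.5505, 0.0674, 0.1003]
eef_rot: [0.7, 0.714, 0.0, -0.0]
contact_force: [0.0, -0.0, -0.5]
gripper_width: 0.0345
[0.5505298  0.06737958 0.10029464]
260 [(290, np.float64(0.568), np.float64(0.042), np.float64(0.012)), (296, np.float64(0.568), np.float64(0.047), np.float64(0.012)), (302, np.float64(0.568), np.float64(0.051), np.float64(0.011)), (308, np.float64(0.568), np.float64(0.055), np.float64(0.012)), (314, np.float64(0.563), np.float64(0.06), np.float64(0.025)), (320, np.float64(0.564), np.float64(0.064), np.float64(0.024)), (326, np.float64(0.563), np.float64(0.068), np.float64(0.024)), (332, np.float64(0.563), np.float64(0.072), np.float64(0.023)), (338, np.float64(0.563), np.float64(0.076), np.float64(0.024)), (344, np.float64(0.564), np.float64(0.081), np.float64(0.022)), (350, np.float64(0.568), np.float64(0.085), np.float64(0.011)), (356, np.float64(0.567), np.float64(0.09), np.float64(0.012))]
300 [(290, np.float64(0.592), np.float64(0.044), np.float64(0.03)), (296, np.float64(0.592), np.float64(0.048), np.float64(0.029)), (302, np.float64(0.591), np.f
[... 1414 characters left out ...]
)), (296, np.float64(0.664), np.float64(0.045), np.float64(-0.0)), (302, np.float64(0.665), np.float64(0.05), np.float64(-0.002)), (308, np.float64(0.663), np.float64(0.055), np.float64(0.0)), (314, np.float64(0.663), np.float64(0.06), np.float64(0.0)), (320, np.float64(0.663), np.float64(0.065), np.float64(0.001)), (326, np.float64(0.663), np.float64(0.07), np.float64(-0.0)), (332, np.float64(0.663), np.float64(0.076), np.float64(-0.0)), (338, np.float64(0.663), np.float64(0.081), np.float64(0.001)), (344, np.float64(0.663), np.float64(0.086), np.float64(0.001)), (350, np.float64(0.664), np.float64(0.091), np.float64(-0.001)), (356, np.float64(0.663), np.float64(0.096), np.float64(-0.001))]
```

View pics/w5.png

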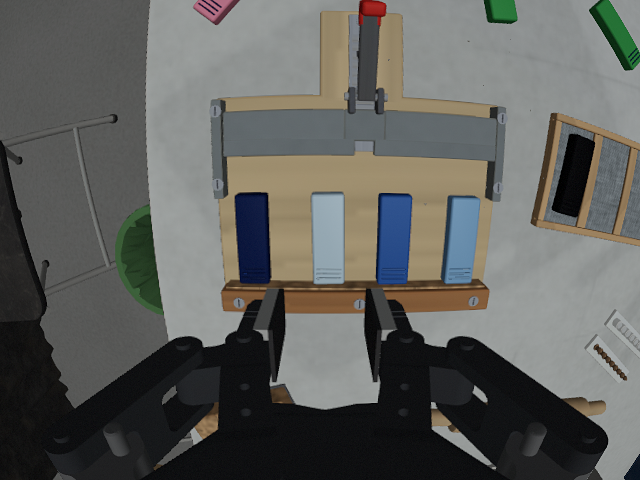

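The wrist view shows all four bars: deep (253,238), pale (329,238), mid (394,238), light (461,238). The raised pawl is at (372,8) and the clamp is back. Measuring the bar centres.

```bash
python3 - <<'E'
from h import *
s=ctrl.read_state();d=ctrl.get_image('wrist');im=d['img'];hs=cv2.cvtColor(im,cv2.COLOR_RGB2HSV).astype(int);H,S=hs[...,0],hs[...,1]
m=(im[...,2].astype(int)>im[...,0]+12);m[:185]=0;m[287:]=0;m[:,:225]=0;m[:,485:]=0
wblob(d,s,m,.024,800)
print([im[238,u] for u in(253,329,394,461)])
# rail: sample
for p in[(553,115),(535,225)]: print(p,wray(d,s,*p,.011).round(4))
go(jig(0,-.024),-.0085,JY)
E
```

```text
px [460. 239.] c [548.  162.2] size [64.7 24.3] 1.5
px [393. 238.] c [548.2 113.3] size [64.7 22.7] 1.7
px [253. 237.] c [549.7  17.9] size [64. 22.] 0.6
px [328. 238.] c [548.5  68.7] size [64.1 20.9] 2.0
[array([13, 24, 61], dtype=uint8), array([150, 168, 179], dtype=uint8), array([ 42,  77, 137], dtype=uint8), array([105, 142, 172], dtype=uint8)]
(553, 115) [0.4505 0.238  0.011 ]
(535, 225) [0.5375 0.2315 0.011 ]
go [ 0.5505  0.0674 -0.0085] row [1.000e-04 0.000e+00 3.622e-01] [-0.0002 -0.0001 -0.0006]
```

Bar sizes check out (64 × 22). The shades confirm the order: pale, light, mid, deep. Taking the pale bar first.

```bash
python3 -m crank '[[[0.004,-0.007,0.15,0,0,0],[0.004,-0.007,0.28,0,0,0],[0.004,-0.007,0.33,0,0,0],[0.004,-0.007,0.355,0,0,0],[0.004,-0.007,0.37,0,0,0],[0.004,-0.007,0.37,0,0,0],[0.004,-0.007,0.37,0,0,0],[0.004,-0.007,0.37,0,0,0],[0.004,-0.007,0.37,0,0,0],[0.004,-0.007,0.37,0,0,0]]]' 0.4;  python3 -m crank '[[[0,0,0,0,0,0],[0,0,0,0,0,0],[0,0,0,0,0,0],[0,0,0,0,0,0],[0,0,-0.03,0,0,0],[0,0,-0.1,0,0,0],[0,0,-0.2,0,0,0],[0,0,-0.3,0,0,0],[0,0,-0.35,0,0,0],[0,0,-0.35,0,0,0]]]' 0
python3 - <<'E'
from h import *
go(rail(0,.072),.094,RY)
shot('wrist','w6.png')
E
```

```text
clock: 14.55
ee_pos: [0.549, 0.0685, -0.0086]
eef_rot: [0.7, 0.714, 0.001, 0.001]
contact_force: [-8.2, -0.8, 22.1]
gripper_width: 0.0344
clock: 15.8
ee_pos: [0.5496, 0.0685, 0.0977]
eef_rot: [0.7, 0.714, 0.001, 0.002]
contact_force: [-0.5, 0.2, -1.5]
gripper_width: 0.0204
go [0.5183 0.4545 0.094 ] row [ 1.2886 -0.0785  0.0117] [ 0.0028 -0.      0.0861]
```

View pics/w6.png

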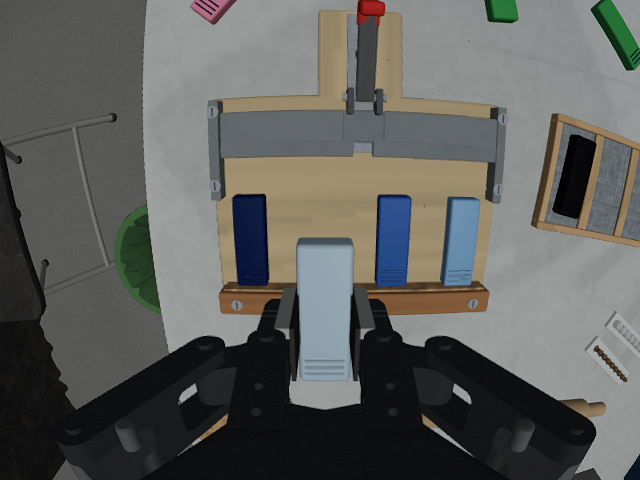

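The pale bar is held level, with width 20.4 (22 less the ~1.5 mm offset also seen on the tab). The contact of 22 N at the bottom means the tips touched the jig board, so the real tip is about TCP + 0.0205. I'll grip 4 mm higher from now on. Now moving to the rail, with a wrist look on the way.

```bash
python3 -m crank '[[[0.15,-0.01,0,0,0,0],[0.35,-0.02,0,0,0,0.03],[0.55,-0.04,0,0,0,0.05],[0.75,-0.05,0,0,0,0.086],[0.9,-0.06,0,0,0,0.086],[0.98,-0.06,0,0,0,0.086],[0.98,-0.06,0,0,0,0.086],[0.98,-0.06,0,0,0,0.086],[0.98,-0.06,0,0,0,0.086],[0.98,-0.06,0,0,0,0.086]]]' 0
python3 - <<'E'
from h import *
s=ctrl.read_state();d=shot('wrist','w7.png');print(s['ee_pos'])
import pickle;pickle.dump((s,d),open('w7.pkl','wb'))
E
```

```text
clock: 17.1
ee_pos: [0.5253, 0.3614, 0.0967]
eef_rot: [0.747, 0.665, 0.001, 0.001]
contact_force: [-0.0, -0.3, 0.3]
gripper_width: 0.0203
[0.52528035 0.36136219 0.09666437]
```

View pics/w7.png

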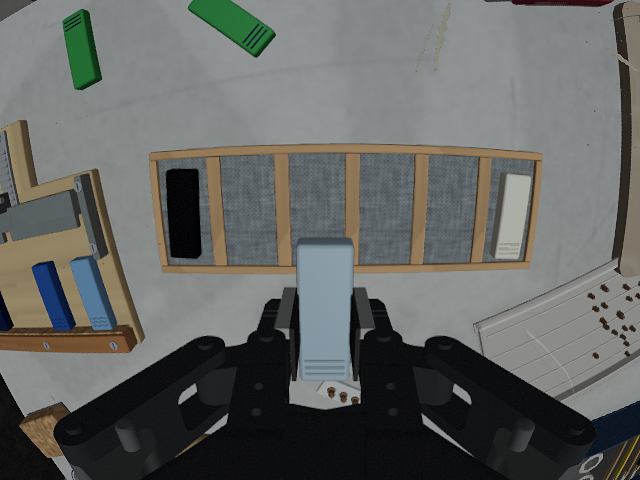

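The rail is fully visible: outer corners about (150,154), (542,153), (531,269), (163,272), black bar (183,212), white bar (514,215).

```bash
python3 - <<'E'
from h import *
import pickle
s,d=pickle.load(open('w7.pkl','rb'))
P=np.array([wray(d,s,*p,.011)[:2] for p in[(150,154),(542,153),(531,269),(163,272)]])
print(P.round(4),P.mean(0).round(4),np.linalg.norm(P[1]-P[0]),np.linalg.norm(P[2]-P[3]),np.linalg.norm(P[3]-P[0]))
for a,b in((0,1),(3,2)):
    v=P[b]-P[a];print('yaw',np.degrees(-np.arctan2(v[0],v[1])))
# divider centres at z .0095
D=[wray(d,s,*p,.0095)[:2] for p in[(214,213),(283,212),(353,211),(421,211),(483,213)]];print(np.round(D,4))
print('fit at divider',np.round([rail(0,y) for y in(-.096,-.048,0,.048,.096)],4))
E
```

```text
[[0.449  0.2443]
 [0.4784 0.5293]
 [0.5704 0.5223]
 [0.5382 0.2343]] [0.509  0.3826] 0.28650837903951765 0.2898316521469647 0.08981106749374226
yaw -5.887112007323925
yaw -6.368317971463663
[[0.4985 0.285 ]
 [0.504  0.3343]
 [0.5089 0.3823]
 [0.5141 0.4301]
 [0.5203 0.478 ]]
fit at divider [[0.499  0.2876]
 [0.5045 0.3353]
 [0.51   0.383 ]
 [0.5155 0.4307]
 [0.521  0.4784]]
```

```bash
sed -i 's/RO=np.array(\[.510,.383\]);RY=np.radians(-6.6)/RO=np.array([.5092,.3825]);RY=np.radians(-6.4)/' h.py; python3 - <<'E'
from h import *
go(rail(0,.072),-.010,RY)
E
```

```text
go [ 0.5172  0.4541 -0.01  ] row [ 0.3033 -0.0634  0.3555] [ 0.0019 -0.0001 -0.0026]
```

```bash
python3 -m crank '[[[0.15,-0.03,0,0,0,0],[0.28,-0.06,0,0,0,0],[0.303,-0.063,0,0.002,0,0],[0.303,-0.063,0.1,0.002,0,0],[0.303,-0.063,0.22,0.002,0,0],[0.303,-0.063,0.29,0.002,0,0],[0.303,-0.063,0.33,0.002,0,0],[0.303,-0.063,0.356,0.002,0,0],[0.303,-0.063,0.356,0.002,0,0],[0.303,-0.063,0.356,0.002,0,0]]]' 0; python3 -m crank '[[[0,0,0,0,0,0],[0,0,0,0,0,0],[0,0,0,0,0,0],[0,0,0,0,0,0],[0,0,-0.03,0,0,0],[0,0,-0.1,0,0,0],[0,0,-0.2,0,0,0],[0,0,-0.3,0,0,0],[0,0,-0.37,0,0,0],[0,0,-0.37,0,0,0]]]' 0.29
python3 - <<'E'
from h import *
s=ctrl.read_state();d=shot('wrist','w8.png')
go([.5480,.1622],.10,JY)
E
```

```text
clock: 18.4
ee_pos: [0.5177, 0.4542, -0.0094]
eef_rot: [0.747, 0.665, 0.001, -0.0]
contact_force: [-0.6, 0.3, -0.6]
gripper_width: 0.0204
clock: 19.65
ee_pos: [0.5184, 0.4547, 0.1036]
eef_rot: [0.747, 0.665, 0.002, 0.0]
contact_force: [-0.3, 0.4, -0.0]
gripper_width: 0.0246
go [0.548  0.1622 0.1   ] row [-0.9555  0.2122  0.0059] [ 0.0011 -0.0011 -0.0871]
```

View pics/w8.png

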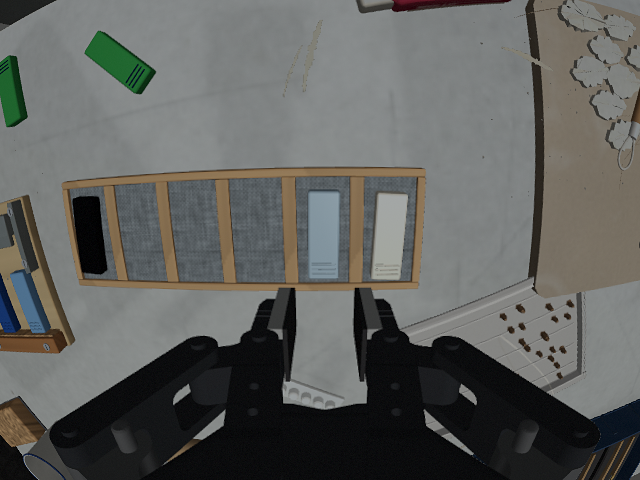

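The pale bar sits flat in the pocket next to the white one (323,235). Next is the light bar.

```bash
python3 -m crank '[[[-0.15,0.04,0,0,0,0],[-0.35,0.08,0,0,0,-0.03],[-0.55,0.12,0,0,0,-0.06],[-0.75,0.17,0,0,0,-0.087],[-0.9,0.21,0.005,0,0,-0.087],[-0.956,0.212,0.005,0.001,-0.001,-0.087],[-0.956,0.212,0.006,0.001,-0.001,-0.087],[-0.956,0.212,0.006,0.001,-0.001,-0.087],[-0.956,0.212,0.006,0.001,-0.001,-0.087],[-0.956,0.212,0.006,0.001,-0.001,-0.087]]]' 0.4; python3 -c "
from h import *
go([.5480,.1622],-.004,JY)"
```

```text
clock: 20.95
ee_pos: [0.5478, 0.1628, 0.0999]
eef_rot: [0.699, 0.715, 0.0, -0.0]
contact_force: [-0.1, 0.3, 0.5]
gripper_width: 0.0343
go [ 0.548   0.1622 -0.004 ] row [-0.0021  0.0005  0.3463] [ 0.     -0.0001  0.0007]
```

```bash
python3 -m crank '[[[-0.002,0,0.15,0,0,0],[-0.002,0,0.28,0,0,0],[-0.002,0,0.32,0,0,0],[-0.002,0,0.346,0,0,0],[-0.002,0,0.346,0,0,0],[-0.002,0,0.346,0,0,0],[-0.002,0,0.346,0,0,0],[-0.002,0,0.346,0,0,0],[-0.002,0,0.346,0,0,0],[-0.002,0,0.346,0,0,0]]]' 0.4;  python3 -m crank '[[[0,0,0,0,0,0],[0,0,0,0,0,0],[0,0,0,0,0,0],[0,0,0,0,0,0],[0,0,-0.03,0,0,0],[0,0,-0.1,0,0,0],[0,0,-0.2,0,0,0],[0,0,-0.3,0,0,0],[0,0,-0.35,0,0,0],[0,0,-0.35,0,0,0]]]' 0
python3 - <<'E'
from h import *
go(rail(-.001,.024),.1,RY)
E
```

```text
clock: 22.2
ee_pos: [0.5479, 0.1623, -0.0039]
eef_rot: [0.699, 0.715, 0.0, -0.0]
contact_force: [0.2, -0.7, -0.3]
gripper_width: 0.0339
clock: 23.45
ee_pos: [0.5483, 0.1623, 0.1017]
eef_rot: [0.699, 0.715, 0.001, 0.0]
contact_force: [0.1, -0.7, -0.7]
gripper_width: 0.02
go [0.5109 0.4065 0.1   ] row [ 0.8165 -0.1069  0.0059] [ 0.001  -0.0003  0.0851]
```

```bash
python3 -m crank '[[[0.15,-0.02,0,0,0,0],[0.35,-0.04,0,0,0,0.03],[0.55,-0.06,0,0,0,0.06],[0.72,-0.09,0,0,0,0.085],[0.817,-0.107,0,0.001,0,0.085],[0.817,-0.107,0.006,0.001,0,0.085],[0.817,-0.107,0.006,0.001,0,0.085],[0.817,-0.107,0.006,0.001,0,0.085],[0.817,-0.107,0.006,0.001,0,0.085],[0.817,-0.107,0.006,0.001,0,0.085]]]' 0; python3 -c "
from h import *
go(rail(-.001,.024),-.007,RY)"
```

```text
clock: 24.7
ee_pos: [0.511, 0.4062, 0.1001]
eef_rot: [0.746, 0.666, 0.0, -0.0]
contact_force: [1.1, -0.2, 0.4]
gripper_width: 0.0201
go [ 0.5109  0.4065 -0.007 ] row [ 0.0006 -0.0007  0.3569] [ 0.     -0.0003 -0.0003]
```

```bash
python3 -m crank '[[[0,0,0.15,0,0,0],[0,0,0.26,0,0,0],[0,0,0.31,0,0,0],[0,0,0.34,0,0,0],[0,0,0.357,0,0,0],[0,0,0.357,0,0,0],[0,0,0.357,0,0,0],[0,0,0.357,0,0,0],[0,0,0.357,0,0,0],[0,0,0.357,0,0,0]]]' 0; python3 -m crank '[[[0,0,0,0,0,0],[0,0,0,0,0,0],[0,0,0,0,0,0],[0,0,0,0,0,0],[0,0,-0.03,0,0,0],[0,0,-0.1,0,0,0],[0,0,-0.2,0,0,0],[0,0,-0.3,0,0,0],[0,0,-0.36,0,0,0],[0,0,-0.36,0,0,0]]]' 0.29
python3 - <<'E'
from h import *
s=ctrl.read_state();d=shot('wrist','w9.png')
go([.5482,.1133],.10,JY)
E
```

```text
clock: 25.95
ee_pos: [0.5111, 0.4063, -0.007]
eef_rot: [0.746, 0.666, 0.0, -0.0]
contact_force: [-0.4, -0.2, 0.4]
gripper_width: 0.0199
clock: 27.2
ee_pos: [0.5118, 0.4067, 0.1027]
eef_rot: [0.746, 0.666, 0.002, 0.0]
contact_force: [0.4, -0.5, -0.6]
gripper_width: 0.0249
go [0.5482 0.1133 0.1   ] row [-0.9569  0.2316  0.0041] [ 0.0007 -0.0007 -0.0847]
```

View pics/w9.png

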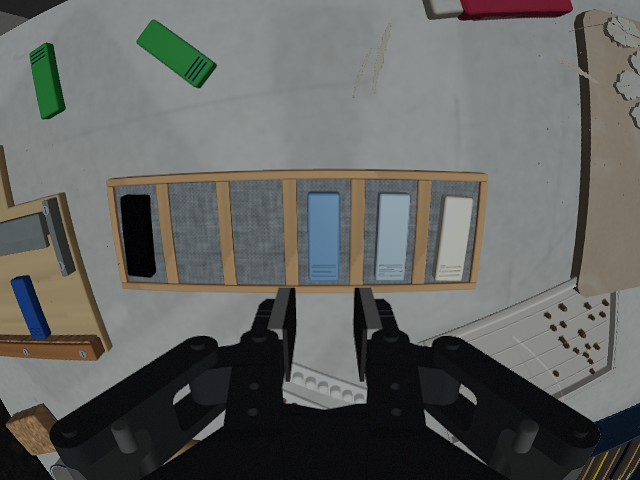

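The light bar lies flat at (323,235), beside the pale one (392,236) and the white one (455,238). Next is the mid bar.

```bash
python3 -m crank '[[[-0.15,0.04,0,0,0,0],[-0.35,0.08,0,0,0,-0.03],[-0.55,0.12,0,0,0,-0.06],[-0.75,0.18,0,0,0,-0.085],[-0.9,0.22,0.004,0,0,-0.085],[-0.957,0.232,0.004,0.001,-0.001,-0.085],[-0.957,0.232,0.004,0.001,-0.001,-0.085],[-0.957,0.232,0.004,0.001,-0.001,-0.085],[-0.957,0.232,0.004,0.001,-0.001,-0.085],[-0.957,0.232,0.004,0.001,-0.001,-0.085]]]' 0.4; python3 -c "
from h import *
go([.5482,.1133],-.004,JY)"
```

```text
clock: 28.5
ee_pos: [0.5482, 0.1141, 0.1]
eef_rot: [0.699, 0.715, -0.0, -0.0]
contact_force: [0.5, 0.2, -0.3]
gripper_width: 0.0341
go [ 0.5482  0.1133 -0.004 ] row [-2.400e-03  2.000e-04  3.465e-01] [-0.0004  0.0002  0.001 ]
```

```bash
python3 -m crank '[[[-0.002,0,0.15,0,0,0],[-0.002,0,0.28,0,0,0],[-0.002,0,0.32,0,0,0],[-0.002,0,0.346,0,0,0],[-0.002,0,0.346,0,0,0],[-0.002,0,0.346,0,0,0],[-0.002,0,0.346,0,0,0],[-0.002,0,0.346,0,0,0],[-0.002,0,0.346,0,0,0],[-0.002,0,0.346,0,0,0]]]' 0.4;  python3 -m crank '[[[0,0,0,0,0,0],[0,0,0,0,0,0],[0,0,0,0,0,0],[0,0,0,0,0,0],[0,0,-0.03,0,0,0],[0,0,-0.1,0,0,0],[0,0,-0.2,0,0,0],[0,0,-0.3,0,0,0],[0,0,-0.35,0,0,0],[0,0,-0.35,0,0,0]]]' 0
python3 - <<'E'
from h import *
go(rail(-.001,-.024),.1,RY)
E
```

```text
clock: 29.75
ee_pos: [0.5481, 0.1134, -0.0038]
eef_rot: [0.699, 0.715, -0.0, -0.0]
contact_force: [0.9, 0.1, -0.0]
gripper_width: 0.034
clock: 31.0
ee_pos: [0.5487, 0.1135, 0.1018]
eef_rot: [0.699, 0.715, 0.0, 0.0]
contact_force: [-0.5, -0.2, -0.7]
gripper_width: 0.0203
go [0.5055 0.3588 0.1   ] row [ 0.8206 -0.1254  0.0056] [0.0006 0.0001 0.0854]
```

```bash
python3 -m crank '[[[0.15,-0.02,0,0,0,0],[0.35,-0.05,0,0,0,0.03],[0.55,-0.08,0,0,0,0.06],[0.72,-0.11,0,0,0,0.085],[0.821,-0.125,0,0.001,0,0.085],[0.821,-0.125,0.006,0.001,0,0.085],[0.821,-0.125,0.006,0.001,0,0.085],[0.821,-0.125,0.006,0.001,0,0.085],[0.821,-0.125,0.006,0.001,0,0.085],[0.821,-0.125,0.006,0.001,0,0.085]]]' 0; python3 -c "
from h import *
go(rail(-.001,-.024),-.007,RY)"
```

```text
clock: 32.25
ee_pos: [0.5058, 0.3585, 0.1]
eef_rot: [0.745, 0.667, -0.0, -0.0]
contact_force: [0.4, -0.6, -0.6]
gripper_width: 0.0199
go [ 0.5055  0.3588 -0.007 ] row [ 0.0009 -0.0009  0.3565] [-0.0004  0.0001  0.    ]
```

```bash
python3 -m crank '[[[0,0,0.15,0,0,0],[0,0,0.26,0,0,0],[0,0,0.31,0,0,0],[0,0,0.34,0,0,0],[0,0,0.357,0,0,0],[0,0,0.357,0,0,0],[0,0,0.357,0,0,0],[0,0,0.357,0,0,0],[0,0,0.357,0,0,0],[0,0,0.357,0,0,0]]]' 0; python3 -m crank '[[[0,0,0,0,0,0],[0,0,0,0,0,0],[0,0,0,0,0,0],[0,0,0,0,0,0],[0,0,-0.03,0,0,0],[0,0,-0.1,0,0,0],[0,0,-0.2,0,0,0],[0,0,-0.3,0,0,0],[0,0,-0.36,0,0,0],[0,0,-0.36,0,0,0]]]' 0.29
python3 - <<'E'
from h import *
go([.5495,.0179],.10,JY)
E
```

```text
clock: 33.5
ee_pos: [0.5058, 0.3585, -0.007]
eef_rot: [0.745, 0.667, -0.0, -0.0]
contact_force: [0.8, -0.3, -1.3]
gripper_width: 0.0202
clock: 34.75
ee_pos: [0.5066, 0.3589, 0.1026]
eef_rot: [0.745, 0.667, 0.001, 0.0]
contact_force: [-0.3, -0.6, -1.1]
gripper_width: 0.0247
go [0.5495 0.0179 0.1   ] row [-1.1137  0.2687  0.0075] [ 0.0012 -0.0008 -0.0844]
```

```bash
python3 -m crank '[[[-0.15,0.04,0,0,0,0],[-0.35,0.08,0,0,0,-0.03],[-0.55,0.12,0,0,0,-0.06],[-0.75,0.18,0,0,0,-0.084],[-0.9,0.22,0.004,0,0,-0.084],[-0.98,0.25,0.004,0.001,-0.001,-0.084],[-0.98,0.268,0.007,0.001,-0.001,-0.084],[-0.98,0.268,0.007,0.001,-0.001,-0.084],[-0.98,0.268,0.007,0.001,-0.001,-0.084],[-0.98,0.268,0.007,0.001,-0.001,-0.084]]]' 0.4; python3 -c "
from h import *
go([.5495,.0179],-.004,JY);shot('wrist','w10.png')"
```

```text
clock: 36.0
ee_pos: [0.5535, 0.0585, 0.1002]
eef_rot: [0.699, 0.715, -0.0, 0.0]
contact_force: [-0.4, 0.1, -0.1]
gripper_width: 0.0342
go [ 0.5495  0.0179 -0.004 ] row [-0.135  -0.0163  0.3473] [0.0002 0.0002 0.0003]
```

View pics/w10.png

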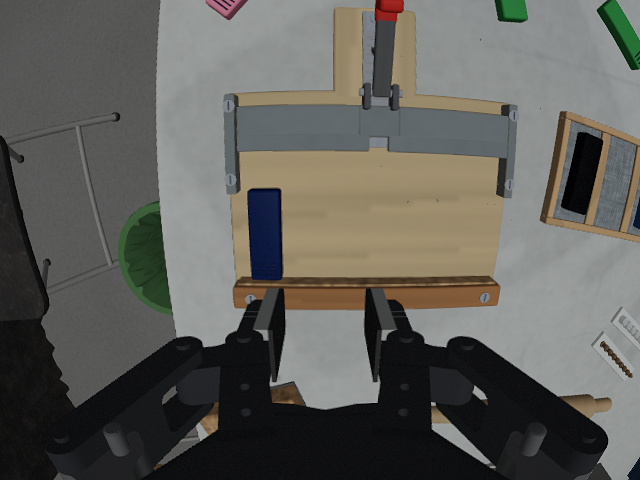

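Only the deep bar is left, at (266,235). Clamp still back.

```bash
python3 -m crank '[[[-0.1,-0.016,0,0,0,0],[-0.135,-0.016,0.03,0,0,0],[-0.135,-0.016,0.18,0,0,0],[-0.135,-0.016,0.29,0,0,0],[-0.135,-0.016,0.33,0,0,0],[-0.135,-0.016,0.347,0,0,0],[-0.135,-0.016,0.347,0,0,0],[-0.135,-0.016,0.347,0,0,0],[-0.135,-0.016,0.347,0,0,0],[-0.135,-0.016,0.347,0,0,0]]]' 0.4;  python3 -m crank '[[[0,0,0,0,0,0],[0,0,0,0,0,0],[0,0,0,0,0,0],[0,0,0,0,0,0],[0,0,-0.03,0,0,0],[0,0,-0.1,0,0,0],[0,0,-0.2,0,0,0],[0,0,-0.3,0,0,0],[0,0,-0.35,0,0,0],[0,0,-0.35,0,0,0]]]' 0
python3 - <<'E'
from h import *
go(rail(-.001,-.072),.1,RY)
E
```

```text
clock: 37.3
ee_pos: [0.5499, 0.0178, -0.0035]
eef_rot: [0.7, 0.715, 0.0, 0.0]
contact_force: [0.3, 0.3, -0.6]
gripper_width: 0.0342
clock: 38.55
ee_pos: [0.5504, 0.0177, 0.1026]
eef_rot: [0.7, 0.715, 0.001, 0.001]
contact_force: [-0.2, 0.2, -0.4]
gripper_width: 0.02
go [0.5002 0.3111 0.1   ] row [ 0.9811 -0.1466  0.0078] [0.0019 0.0003 0.0847]
```

```bash
python3 -m crank '[[[0.15,-0.02,0,0,0,0],[0.35,-0.05,0,0,0,0.03],[0.55,-0.08,0,0,0,0.06],[0.75,-0.11,0,0,0,0.085],[0.9,-0.14,0,0.001,0,0.085],[0.981,-0.147,0.008,0.002,0,0.085],[0.981,-0.147,0.008,0.002,0,0.085],[0.981,-0.147,0.008,0.002,0,0.085],[0.981,-0.147,0.008,0.002,0,0.085],[0.981,-0.147,0.008,0.002,0,0.085]]]' 0; python3 -c "
from h import *
go(rail(-.001,-.072),-.007,RY)"
```

```text
clock: 39.8
ee_pos: [0.5003, 0.3103, 0.1]
eef_rot: [0.746, 0.666, -0.0, 0.0]
contact_force: [0.4, -0.2, -1.3]
gripper_width: 0.02
go [ 0.5002  0.3111 -0.007 ] row [ 0.0025 -0.0006  0.3566] [-0.      0.0003 -0.001 ]
```

```bash
python3 -m crank '[[[0.002,0,0.15,0,0,0],[0.002,0,0.26,0,0,0],[0.002,0,0.31,0,0,0],[0.002,0,0.34,0,0,0],[0.002,0,0.357,0,0,0],[0.002,0,0.357,0,0,0],[0.002,0,0.357,0,0,0],[0.002,0,0.357,0,0,0],[0.002,0,0.357,0,0,0],[0.002,0,0.357,0,0,0]]]' 0; python3 -m crank '[[[0,0,0,0,0,0],[0,0,0,0,0,0],[0,0,0,0,0,0],[0,0,0,0,0,0],[0,0,-0.03,0,0,0],[0,0,-0.1,0,0,0],[0,0,-0.25,0,0,0],[0.1,0,-0.36,0,0,0],[0.2,0,-0.36,0,0,0],[0.24,0,-0.36,0,0,0]]]' 0.29
python3 - <<'E'
from h import *
s=ctrl.read_state();d=shot('wrist','w11.png');im=d['img'].astype(int)
c=[wray(d,s,*p,.011)[:2] for p in()]
B=im[...,2]>im[...,0]+20;B[:140]=0;B[300:]=0;B[:,:140]=0;B[:,560:]=0
K=np.ones((3,3),np.uint8);m=cv2.morphologyEx(B.astype(np.uint8),cv2.MORPH_OPEN,K)
wblob(d,s,m,.019,600)
for y in(.072,.024,-.024,-.072):print(rail(0,y).round(4))
E
```

```text
clock: 41.05
ee_pos: [0.5004, 0.3109, -0.007]
eef_rot: [0.746, 0.666, -0.0, 0.0]
contact_force: [-0.2, -0.6, -0.7]
gripper_width: 0.0199
clock: 42.3
ee_pos: [0.5086, 0.3837, 0.1016]
eef_rot: [0.746, 0.666, 0.0, 0.0]
contact_force: [-0.3, -0.8, -0.8]
gripper_width: 0.0248
px [424. 238.] c [516.8 453. ] size [21.7 63.5] 82.7
px [222. 238.] c [500.6 311.1] size [22.  63.4] 82.7
px [357. 237.] c [511.1 405.3] size [22.2 64.5] 83.7
px [288. 238.] c [506.1 358.1] size [22.4 65.3] 84.1
[0.5172 0.4541]
[0.5119 0.4064]
[0.5065 0.3586]
[0.5012 0.3109]
```

View pics/w11.png

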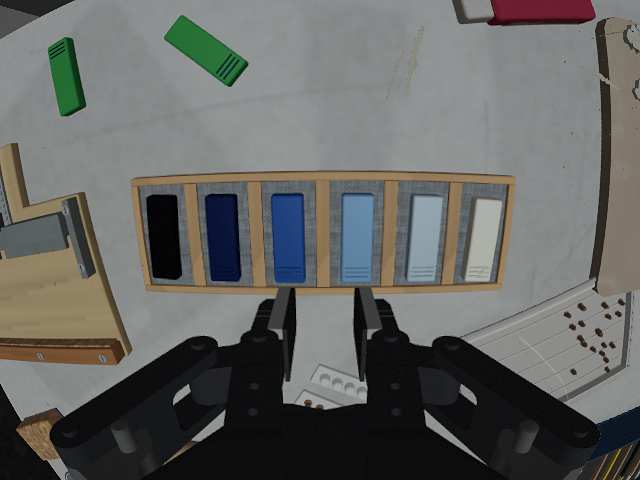

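Row seen: black (165,237), deep (222,238), mid (288,238), light (357,237), pale (424,238), white (483,240). All centres are within 1–2 mm of their pockets. One flatness check by depth, then hand in.

```bash
python3 - <<'E'
from h import *
s=ctrl.read_state();d=ctrl.get_image('wrist')
for u in(165,222,288,357,424,483):
  print(u,[np.median([wray(d,s,u+i,v+j)[2] for i in range(-5,6) for j in(-1,0,1)]).round(4) for v in(205,225,250,272)])
ctrl.close_job()
E
```

```text
165 [np.float64(0.0189), np.float64(0.0189), np.float64(0.0187), np.float64(0.019)]
222 [np.float64(0.0189), np.float64(0.0191), np.float64(0.0187), np.float64(0.019)]
288 [np.float64(0.0188), np.float64(0.0191), np.float64(0.0187), np.float64(0.0189)]
357 [np.float64(0.0187), np.float64(0.0191), np.float64(0.0188), np.float64(0.019)]
424 [np.float64(0.0191), np.float64(0.0189), np.float64(0.0189), np.float64(0.019)]
483 [np.float64(0.0191), np.float64(0.019), np.float64(0.019), np.float64(0.0192)]
the job is handed in; nothing more can be done
```

The job is handed in at about 42 s of robot time, well under the 104 s limit. I lifted the pawl, slid the clamp bar back about 33 mm by commanded pull and left it there, then moved all four blue bars to the rail.

**Last checks:** the row reads white, pale, light, mid, deep, darkest. Each blue bar is within about 1–2 mm of its pocket centre and turned about 1° or less from the rail. All six tops are level at 19 mm, so they lie flat. I didn't measure the end bars' positions at the end. They look unmoved in the wrist pictures, and the clamp was still back in the last ones that showed it.

**What disagreed or went wrong:**
- **Tool length:** the fingertips end about 20–25 mm behind the reported TCP, not 11 mm ahead as stated. My first grip on the pawl tab closed on air above it. I corrected this from camera measurements.
- **Contact on the jig:** on the first bar, the tips touched the jig board with about 22 N. That is under the 40 N limit, and I gripped the other three bars about 5 mm higher, with no contact.

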